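Close up the workshop tool chest

ROBOT

A 7-joint arm with a two-finger parallel gripper is mounted at the origin on the work surface. World frame = base frame: x ahead of the robot, y to its left, z up, the work surface at z = 0. Lengths are in m, angles in rad, forces in N, time in s.
With the tool pointing down it reaches from about 0.4 to 0.85 m from the base axis. Payload 10.4 kg.
Tool frame: the origin (TCP) lies on the centre line of the jaws, within the pads' length; the fingertips stand 11 mm ahead of it and the grasp point (between the pads) lies 8 mm behind it; z points along the fingers, y is the line along which they close (so a half turn about z gives the same grasp; the last joint's range is limited). The gripper opens to 85 mm and grips with 20 to 120 N. Pads are 22 mm wide; open, the fingers measure 114 mm over their backs; the gripper's body (76 mm by 85 mm) begins 54 mm behind the grasp point. The pads swing forward as they close: fully open they stand 13 mm farther back than shut.
Start: joints at [-1.253, 0.332, -0.065, 1.46, 0.022, 1.35, -0.088], TCP at [0.209, 0.589, 0.242] pointing down, gripper open.
Joint ranges: [-2.6, 2.6], [-0.5, 2.12], [-1.47, 1.34], [0.16, 2.42], [-1.27, 4.41], [0.06, 2.06], [-2.6, 2.6]. Speed limits (rad/s): [2.22, 2.22, 2.79, 2.79, 3.14, 3.14, 3.14].

INTERFACE

Orientations are given as a rotation vector (axis times angle).
In Python, from bench import sense, snapshot, close_job gives the robot as it stands.
- The arm moves only by the tool send_rows, never from a script. Its argument "steps" is a list that holds one entry, the list of rows, each a list of 6 numbers: the shift along the tool's x, y, z in mm, then the turn, a rotation vector about the tool's x, y, z in degrees. In form: [[[dx, dy, dz, ax, ay, az], ...]]. A call has 1 to 10 rows; each row is the pose to reach, as a shift and turn from the pose commanded when the call began, along the tool's axes at that moment; what a row does not reach only later rows make up. A row lasts 1/8 s, in which the tool goes at most 62.5 mm and 10.7 degrees, less where a joint would pass 70% of its speed; a pose out of reach is approached as far as the arm can. A call with a gripper value outside its range is refused whole. "grip" is the opening, from 0 (shut) to 1 (fully open), set as the call begins (left out, the last holds). The fingers move at their own pace and stop on an object; "grip_force" is the grip in N (left out, the last holds). Time passes only in rows, so rows that repeat a pose let the fingers close. It gives the time, the measured TCP pose, the force, the opening and the grip force at its end, in the units of the state.
- sense(): the state, without advancing time (a new reading comes with each control period).
- snapshot(name): name is "scene" or "top" or "wrist"; returns a dict with "image" (420x560x3 uint8, red, green, blue), "intrinsics" (3x3 intrinsics, pixels), "world_to_cam" (4x4, takes a point from world to camera coordinates); the wrist camera has in their place "tool_from_camera" (4x4, takes a point from camera to tool coordinates, whose origin is the TCP and whose axes are the flange's). Camera axes: x right, y up, looking along -z (the intrinsics and any distortion apply to the point x, -y, -z); pixel columns grow to the right and rows downward; lengths in m; the calibration is good to about 2 mm. A picture is of the moment at which its call begins: read the wrist's pose just before it. There is no depth.
- close_job(): hands the job in; it is judged then, once.
The state is a dict: "time_s": time; "joint_pos": joint angles; "qd": joint speeds; "tau": joint torques, N m; "position": TCP position; "orientation": TCP orientation; "force": force on the tool from outside, world axes, zero at the start; "torque": the same for the moment, N m; "gripper_width": finger opening in m; "grasp_force": force on a finger pad.
Only numpy, scipy, OpenCV 4.12 (cv2) and the standard library are available. Lean on these libraries where they do the work, as an engineer would, in place of code of your own. Each camera call takes 0.05 s, during which the arm holds its last target. There are 200 camera calls.

TASK

The small tool chest on the workshop bench has been left open. Push both of its drawers fully home, in either order, and after that push the lid down until it is fully shut, without slamming it; the lid goes last. Nothing needs to be gripped: do not pull the drawers further out or raise the lid further, and leave the tools in the tray and the things on the bench where they are.

Things in the scene. Friction and masses are not known exactly. Their poses are not given: they have to be found in the camera images.
- chest: Grey steel tool chest, fixed to the bench: 150 mm deep (x), 280 mm wide (y), 100 mm high without the lid. Origin: centre of its underside, on the bench. Its own -x axis points out of the front, where the drawers are; +y is its left side as the robot faces it; z up. Two drawers side by side fill the lower front, with an open tray (floor 62 mm up, walls to 100 mm) above them and a lid hinged along the back rim.
- drawer_left (a joint): How far the +y drawer stands out of the chest, m: 0 fully home, slides out along the chest's -x axis, stop at 0.11; starts at 0.03 to 0.07. About 2 N of sliding friction, no spring; it stays where it is left.
- drawer_right (a joint): The same for the -y drawer.
- drawer_left_handle (a point): Centre of the steel bar handle of the +y drawer: a bar 80 mm long along the chest's y, about 10 mm thick, 35 mm in front of the drawer's front face and 35 mm above the bench, level; held by a short post at each end. The drawer's front is 130 mm wide, from 8 to 56 mm above the bench, centred 69.5 mm left (+y) of the chest's middle; when shut it is flush with the chest's front, 75 mm in front of the chest's origin.
- drawer_right_handle (a point): The same for the -y drawer, centred 69.5 mm right (-y) of the chest's middle.
- lid (a joint): Angle of the lid, rad: 0 shut (lying flat on the chest), growing as it stands up; starts at 0.8 to 1.15, so it leans towards the robot over the tray; stop at 1.6. The hinge is stiff (about 0.45 N m of friction): the lid stays at any angle and takes about 2 to 4 N near its free edge to push down.
- hinge (a point): Middle of the hinge line, which runs along the chest's y: 75 mm behind the chest's origin and 100 mm above the bench.
- lid_edge (a point): Middle of the lid's free edge, on its outer face. The lid is a flat grey steel plate 280 mm wide, 6 mm thick, reaching 154 mm from the hinge line; its inner face passes through the hinge line, its outer face (the top one when shut, then 106 mm above the bench) is the one to push.
- punch: Steel punch, 90 mm long, 12 mm thick, lying in the right part of the tray. To be left alone. Origin under its middle.
- bit_case: Black bit case, 70 x 42 x 18 mm, lying in the left part of the tray. To be left alone. Origin under its middle.
- oil_can: Small flat tin of oil with a nozzle, 32 x 58 mm, 133 mm high, standing on the bench to the right of the chest. To be left alone. Origin under its middle.
- hacksaw: Black hacksaw, 310 mm long, about 110 mm wide, 22 mm high, lying on the bench to the left of the chest. To be left alone. Origin on the bench inside its frame.
- glasses: Clear safety glasses, 140 mm wide, 110 mm deep, 49 mm high, on the bench to the front right of the chest. To be left alone. Origin under their middle.
- offcut: Wooden offcut, 80 x 40 x 20 mm, lying on the bench close beside the left drawer, between it and the hacksaw. To be left alone. Origin under its middle.

How it is judged:
On the way, in this order (a step that is already met when the one before it is completed fails the run):
1. both drawers are home while the lid still stands up (value of joint each of drawer_left, drawer_right below 0.004 m and value of joint lid above 0.5 rad), for 0.2 s.
2. the lid is shut (value of joint lid below 0.04 rad), for 0.2 s.
At the end, for the whole second after the job is handed in: Both drawers within 4 mm of fully home and the lid within 0.04 rad (6 mm at its edge) of fully shut and at rest (value of joint each of drawer_left, drawer_right below 0.004 m and value of joint lid below 0.04 rad and velocity of joint lid below 0.05 rad/s); the robot touches nothing.
It fails at once if the lid is slammed (comes down faster than 3 rad/s over the last 0.3 rad) (value of joint lid below 0.3 rad and velocity of joint lid below -3 rad/s).
It fails at once if the lid is raised further (beyond 1.35 rad) (value of joint lid above 1.35 rad).
It fails at once if a drawer is pulled further out (beyond 90 mm) (value of joint any of drawer_left, drawer_right above 0.09 m).
It fails at once if a tool in the tray or a thing on the bench is moved or lifted more than 25 mm (distance of any of punch, bit_case, oil_can, hacksaw, glasses, offcut from where it was at the start of the episode above 0.025 m).
It also fails if it takes over 61 s, if anything falls off the work surface, if the arm or the gripper's body presses on something with over 40 N, if the wrist force passes 120 N, or if a joint passes its speed limit or range.

## Working session

There is one attempt and no reset: what is moved stays moved. The work goes in short steps, Python scripts to look and compute and a tool call to move; the robot and the scene stay as the last step left them, time stands still between calls to the robot, and variables do not carry over. Pictures are saved under pics/ and viewed, at most 10 in all, crops included, and the job is handed in when it is done.

Besides the shell and the picture viewer there is one more tool, called as name(argument=value, ...), one argument or row to a line, values as JSON. send_rows: Moves the arm, as the interface text tells. Its arguments: {"type":"object","properties":{"steps":{"type":"array"},"grip":{"type":"number"},"grip_force":{"type":"number"}},"required":["steps"]}

```bash
mkdir -p pics; cat > h.py <<'E'
import numpy as np,cv2
from bench import sense,snapshot,close_job
def snap(n,f):
    s=snapshot(n);cv2.imwrite('pics/'+f,s['image'][:,:,::-1]);np.savez('pics/'+f[:-4]+'.npz',**{k:v for k,v in s.items()});return s
E
python3 - <<'E'
from h import *
s=sense();print({k:np.round(v,3) for k,v in s.items()})
for n in('scene','top'):
    d=snap(n,n+'1.png');print(d['intrinsics'],d['world_to_cam'],d.keys())
E
```

```text
{'time_s': np.float64(0.0), 'joint_pos': array([-1.253,  0.333, -0.065,  1.461,  0.022,  1.35 , -0.088]), 'qd': array([ 0.002,  0.001,  0.001, -0.001, -0.   ,  0.001,  0.001]), 'tau': array([-0.0000e+00, -6.2545e+01,  4.9000e-02, -3.9161e+01,  1.6000e-02,
        1.0000e-02,  0.0000e+00]), 'position': array([0.209, 0.589, 0.242]), 'orientation': array([-5.330e-01, -3.096e+00,  2.000e-03]), 'force': array([ 1.306, -0.114,  1.179]), 'torque': array([0.022, 0.021, 0.004]), 'grasp_force': np.float64(0.0), 'gripper_width': np.float64(0.086)}
[[488.81708853   0.         274.49101579]
 [  0.         488.81708853 207.97409054]
 [  0.           0.           1.        ]] [[ 0.46794648  0.88374404 -0.00475034 -0.30756319]
 [-0.80162242  0.42671337  0.41870897  0.40997653]
 [ 0.37205859 -0.19212541  0.90810805 -1.59149746]
 [ 0.          0.          0.          1.        ]] dict_keys(['image', 'intrinsics', 'world_to_cam'])
[[500.44316143   0.         273.04284665]
 [  0.         500.44316143 201.21101564]
 [  0.           0.           1.        ]] [[-0.00557652 -0.99971566  0.02318414  0.01696299]
 [ 0.98276812 -0.00119543  0.18483885 -0.5573069 ]
 [-0.18475858  0.02381539  0.98249534 -1.14952592]
 [ 0.          0.          0.          1.        ]] dict_keys(['image', 'intrinsics', 'world_to_cam'])
```

View pics/scene1.png

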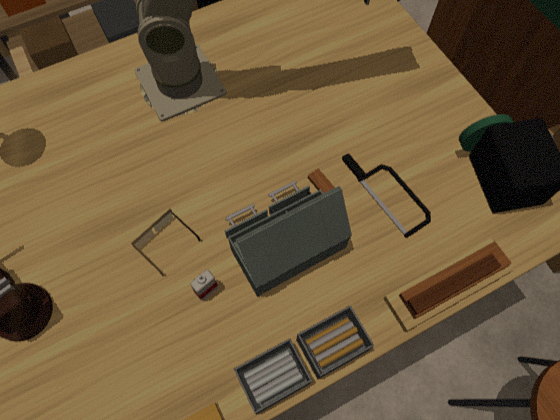

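View pics/top1.png

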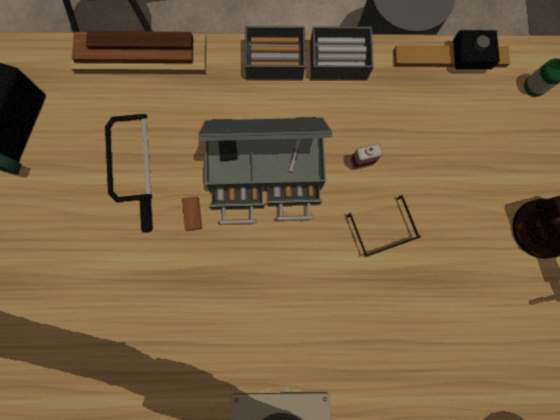

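The top view shows the chest at columns 200-330, rows 120-225. Both drawers are out, with handles near (238,221) and (294,218), and the lid is up with its free edge near row 135. The scene view shows the chest from behind, and neither view is blocked by the arm. I'll enlarge both for measuring.

```bash
python3 - <<'E'
import cv2
a=cv2.imread('pics/top1.png')[112:232,190:350];cv2.imwrite('pics/tc.png',cv2.resize(a,None,fx=5,fy=5,interpolation=cv2.INTER_CUBIC))
a=cv2.imread('pics/scene1.png')[175:300,215:365];cv2.imwrite('pics/sc.png',cv2.resize(cv2.convertScaleAbs(a,alpha=1.5),None,fx=4.8,fy=4.8,interpolation=cv2.INTER_CUBIC))
E
```

```text
(no output)
```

View pics/tc.png

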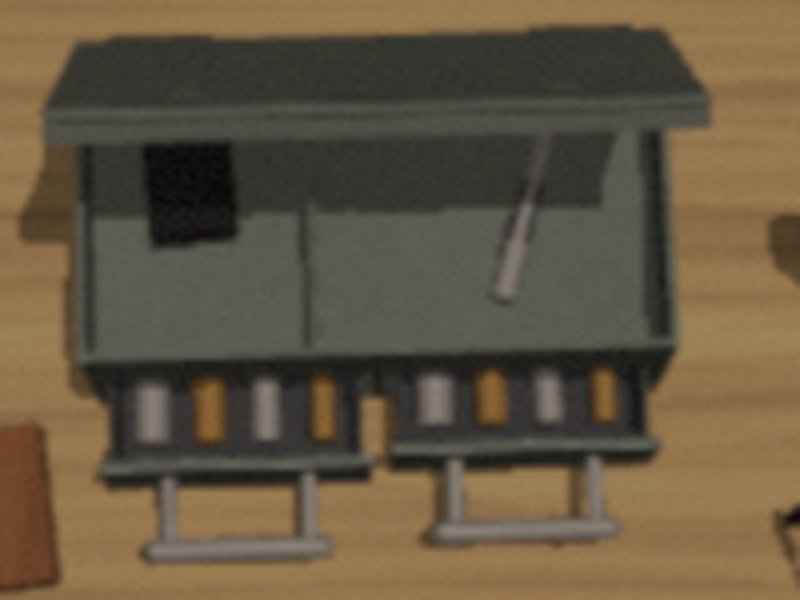

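View pics/sc.png

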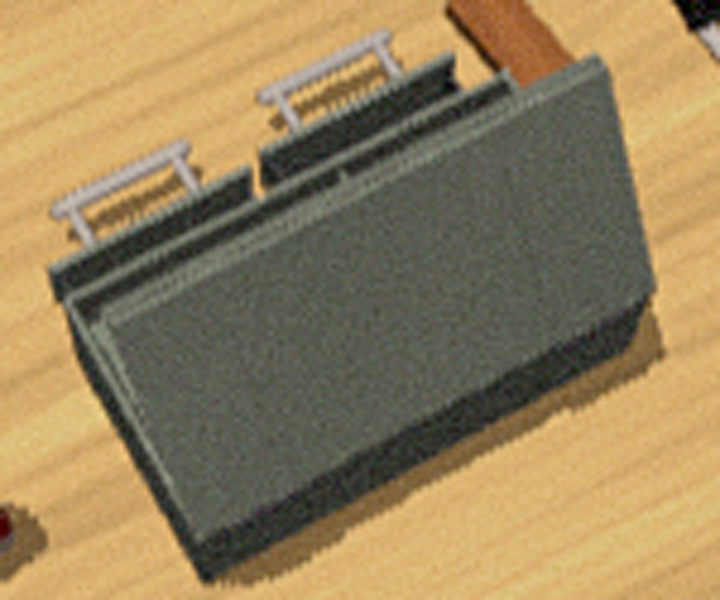

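The crops show the handle bars, drawer fronts, front tray rim, lid free edge and hinge corners clearly in both views. Next I fit the chest's pose and its three joints to all these points together.

```bash
cat > fit.py <<'E'
from h import *
from scipy.optimize import least_squares
T=[((85,360),'p',(-.075,.14,.1)),((675,350),'p',(-.075,-.14,.1)),
((148,551),'L',(-.035,.04,.035)),((328,547),'L',(-.035,-.04,.035)),((435,533),'R',(-.035,.04,.035)),((614,527),'R',(-.035,-.04,.035)),
((103,474),'L',(0,.065,.056)),((370,464),'L',(0,-.065,.056)),((390,456),'R',(0,.065,.056)),((658,447),'R',(0,-.065,.056)),
((48,108),'d',(.154,.14,.006)),((708,97),'d',(.154,-.14,.006)),((80,42),'d',(0,.14,.006)),((662,30),'d',(0,-.14,.006))]
S=[((55,210),'R',(-.035,-.04,.035)),((188,147),'R',(-.035,.04,.035)),((262,97),'L',(-.035,-.04,.035)),((388,37),'L',(-.035,.04,.035)),
((50,268),'R',(0,-.065,.056)),((250,168),'R',(0,.065,.056)),((260,155),'L',(0,-.065,.056)),((452,55),'L',(0,.065,.056)),
((205,582),'p',(.075,-.14,0)),((72,300),'p',(-.075,-.14,.1)),
((105,320),'d',(.154,-.14,.006)),((603,58),'d',(.154,.14,.006)),((200,540),'d',(0,-.14,.006)),((655,292),'d',(0,.14,.006))]
def pt(q,k,c):
    x,y,w,l,r,a=q;c=np.array(c,float)
    if k=='L':c=c+[-.075-l,.0695,0]
    if k=='R':c=c+[-.075-r,-.0695,0]
    if k=='d':
        s,yy,n=c;c=np.array([.075-s*np.cos(a)+n*np.sin(a),yy,.1+s*np.sin(a)+n*np.cos(a)])
    C,Sn=np.cos(w),np.sin(w);return np.array([x+C*c[0]-Sn*c[1],y+Sn*c[0]+C*c[1],c[2]])
def proj(d,P):
    p=d['world_to_cam']@np.r_[P,1];k=d['intrinsics'];return np.array([k[0,2]+k[0,0]*p[0]/-p[2],k[1,2]-k[1,1]*p[1]/-p[2]])
if __name__=='__main__':
    dt,ds=np.load('pics/top1.npz'),np.load('pics/scene1.npz')
    dt,ds=dict(dt),dict(ds)
    def res(q):
        o=[proj(dt,pt(q,k,c))-((np.array(u)+.5)/5-.5+[190,112]) for u,k,c in T]
        o+=[proj(ds,pt(q,k,c))-((np.array(u)+.5)/4.8-.5+[215,175]) for u,k,c in S]
        return np.ravel(o)
    f=least_squares(res,[.6,0,0,.05,.05,1],loss='soft_l1');q=f.x
    print('x y yaw dl dr lid',q.round(4));print(res(q).reshape(-1,2).round(1).tolist())
    for n,k,c in(('hl','L',(-.035,0,.035)),('hr','R',(-.035,0,.035)),('edge','d',(.154,0,.006)),('hinge','d',(0,0,0))):print(n,pt(q,k,c).round(4))
    np.save('q.npy',q)
E
python3 fit.py
```

```text
x y yaw dl dr lid [0.6685 0.0357 0.026  0.0438 0.0387 1.0261]
[[-1.8, -0.0], [1.0, -1.1], [1.5, -0.7], [-1.3, -0.9], [1.6, -0.8], [-1.2, -0.5], [-0.9, -0.9], [0.3, -0.3], [-0.0, -0.9], [0.6, -0.6], [-1.8, 0.7], [0.7, -0.2], [-1.4, -0.8], [0.4, -1.0], [0.7, -0.4], [-1.5, -0.2], [0.7, -0.5], [-1.1, -0.4], [-1.3, -1.0], [-0.7, -1.8], [-0.8, -2.1], [-0.2, -1.9], [-1.1, -0.0], [-2.7, -1.1], [0.0, -0.1], [0.5, 0.3], [-0.7, -0.2], [0.4, -0.9]]
hl [0.513  0.1012 0.035 ]
hr [ 0.5217 -0.0377  0.035 ]
edge [0.6689 0.0357 0.2348]
hinge [0.7435 0.0376 0.1   ]
```

The fit is consistent: residuals are 1–2 px, about 2–4 mm, and the chest sizes and joint values fall in the stated ranges. Next I need a helper that turns a target into tool-frame moves. The tool will be shut and tilted 25° so the gripper's body stays away from the tray rim.

```bash
cat >> h.py <<'E'
from scipy.spatial.transform import Rotation as Ro
def rot(tilt,yaw=.026):
    c,s=np.cos(yaw),np.sin(yaw)
    return Ro.from_matrix(np.array([[-c,-s,0],[-s,c,0],[0,0,-1.]]).T)*Ro.from_rotvec([0,-tilt,0],degrees=True)
def delta(P,tilt,p0=None,R0=None):
    s=sense();R0=R0 or Ro.from_rotvec(s['orientation']);p0=s['position'] if p0 is None else p0
    return np.r_[R0.inv().apply(np.array(P)-p0)*1e3,(R0.inv()*rot(tilt)).as_rotvec(degrees=True)].round(1).tolist()
E
python3 - <<'E'
from h import *
print(rot(0).as_matrix().round(2),delta([.44,.100,.18],25))
E
```

```text
[[-1.   -0.03  0.  ]
 [-0.03  1.    0.  ]
 [-0.    0.   -1.  ]] [-381.3, -383.3, 62.1, -4.7, -24.7, -20.7]
```

send_rows(
  steps=[
    [[-42,-43,7,-1,-5,-4],[-84,-86,14,-2,-10,-8],[-126,-129,21,-3,-15,-12],[-168,-172,28,-4,-20,-16],[-211,-213,35,-4.7,-24.7,-20.7],[-253,-255,42,-4.7,-24.7,-20.7],[-295,-297,49,-4.7,-24.7,-20.7],[-338,-340,56,-4.7,-24.7,-20.7],[-381,-383,62,-4.7,-24.7,-20.7],[-381,-383,62,-4.7,-24.7,-20.7]],
  ],
  grip=0,
)

```text
time_s: 1.35
position: [0.4405, 0.0969, 0.1797]
orientation: [-0.026, 2.706, 0.01]
force: [0.2, 0.9, 1.1]
gripper_width: -0.0001
grasp_force: 0.0
```

```bash
python3 - <<'E'
from h import *
s=sense();print(s['time_s'],s['position'],s['force'],s['gripper_width'],delta([.44,.1,.18],25))
print(delta([.449,.0995,.03],25))
E
```

```text
1.35 [0.44050499 0.09694717 0.17966409] [0.19439556 0.91917298 1.13557519] -0.0001496018075818534 [0.3, 3.1, -0.5, 0.0, -0.1, -0.4]
[55.3, 1.9, 139.3, 0.0, -0.1, -0.4]
```

send_rows(
  steps=[
    [[14,1,35,0,0,0],[28,2,70,0,0,0],[42,2,105,0,0,0],[55,2,139,0,0,0],[55,2,139,0,0,0]],
  ],
)

```text
time_s: 1.98
position: [0.4526, 0.0993, 0.0534]
orientation: [-0.043, 2.689, -0.022]
force: [-0.4, -0.6, 0.5]
gripper_width: -0.0
grasp_force: 0.0
```

```bash
python3 - <<'E'
from h import *
s=sense();print(s['time_s'],s['position'],s['force'])
print(delta(s['position']+[.01,.00026,0],25))
snap('top','top2.png')
a=cv2.imread('pics/top2.png')[112:272,160:360];cv2.imwrite('pics/t2.png',cv2.resize(a,None,fx=3.5,fy=3.5,interpolation=cv2.INTER_CUBIC))
E
```

```text
1.975 [0.45259335 0.0993381  0.05336094] [-0.36008536 -0.61147389  0.52412312]
[-9.0, -0.0, 4.4, -1.1, 0.9, 0.6]
```

View pics/t2.png

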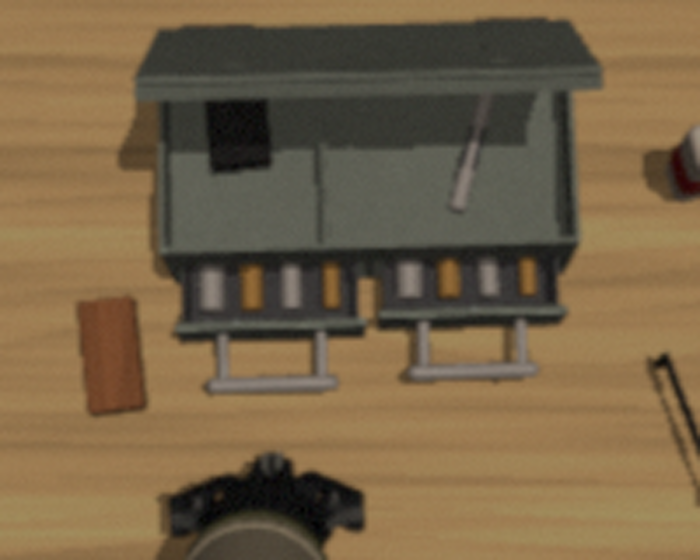

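The view shows the gripper in front of the left handle, centred on it, with about 60 mm of clearance. However, z stopped at 53 mm where 30 was commanded, so I'll check the joint limits.

```bash
python3 - <<'E'
from h import *
s=sense();print(s['joint_pos'].round(3),s['qd'].round(3))
for t in(0,10,15,25): print(t,delta([.462,.0998,.032],t))
E
```

```text
[-0.339 -0.03  -0.119  2.416  0.529  0.403  0.689] [-0.188 -0.055  0.228  0.009 -0.036  0.098  0.056]
0 [-1.5, 2.4, 21.6, -1.3, 25.7, 0.2]
10 [-1.5, 2.4, 21.6, -1.3, 15.7, 0.3]
15 [-1.5, 2.4, 21.6, -1.3, 10.7, 0.4]
25 [-1.5, 2.4, 21.6, -1.2, 0.7, 0.5]
```

Joint 4 is at its fold limit of 2.42. I'll reduce the tilt to about 10° and approach a little closer to the handle.

```bash
python3 - <<'E'
from h import *
print(delta([.475,.1001,.030],10))
E
```

```text
[-12.4, 2.5, 29.0, -1.3, 15.7, 0.3]
```

send_rows(
  steps=[
    [[-3,1,3,-0.6,8,0],[-6,2,5,-1.3,15.7,0.3],[-9,2.5,14,-1.3,15.7,0.3],[-12.4,2.5,22,-1.3,15.7,0.3],[-12.4,2.5,29,-1.3,15.7,0.3],[-12.4,2.5,29,-1.3,15.7,0.3],[-12.4,2.5,29,-1.3,15.7,0.3]],
  ],
)

```text
time_s: 2.9
position: [0.4763, 0.1005, 0.0335]
orientation: [-0.041, 2.963, 0.003]
force: [-0.1, 1.7, -0.5]
gripper_width: 0.0001
grasp_force: 0.0
```

```bash
python3 - <<'E'
from h import *
s=sense();print(s['time_s'],s['position'],s['joint_pos'].round(3),s['force'])
q=np.load('q.npy');
print(delta([.475,.1001,.030],10),delta([.475+.06,.1001+.0016,.030],10))
E
```

```text
2.9 [0.47633327 0.10051836 0.03349791] [-0.334  0.166 -0.006  2.173  0.095  0.635  1.187] [-0.08641802  1.71017725 -0.51869529]
[1.9, -0.4, 3.2, -0.0, 0.2, 0.1] [-57.1, -0.4, 13.9, -0.0, 0.2, 0.1]
```

send_rows(
  steps=[
    [[-7,0,4,0,0,0],[-14,0,6,0,0,0],[-21,0,7,0,0,0],[-28,0,8,0,0,0],[-35,0,9.5,0,0,0],[-42,0,10.5,0,0,0],[-49,0,12,0,0,0],[-55,0,13,0,0,0],[-55,0,13,0,0,0]],
  ],
)

```text
time_s: 4.03
position: [0.534, 0.102, 0.0307]
orientation: [-0.04, 2.962, 0.003]
force: [-0.5, -0.4, -0.1]
gripper_width: -0.0001
grasp_force: 0.0
```

```bash
python3 - <<'E'
from h import *
s=sense();print(s['time_s'],s['position'],s['joint_pos'].round(3),s['force'])
snap('top','top3.png')
a=cv2.imread('pics/top3.png')[112:252,180:360];cv2.imwrite('pics/t3.png',cv2.resize(a,None,fx=4,fy=4,interpolation=cv2.INTER_CUBIC))
E
```

```text
4.025 [0.53396427 0.10201098 0.03069117] [-0.309  0.277  0.007  2.039  0.077  0.654  1.238] [-0.53918188 -0.35998479 -0.07497181]
```

View pics/t3.png

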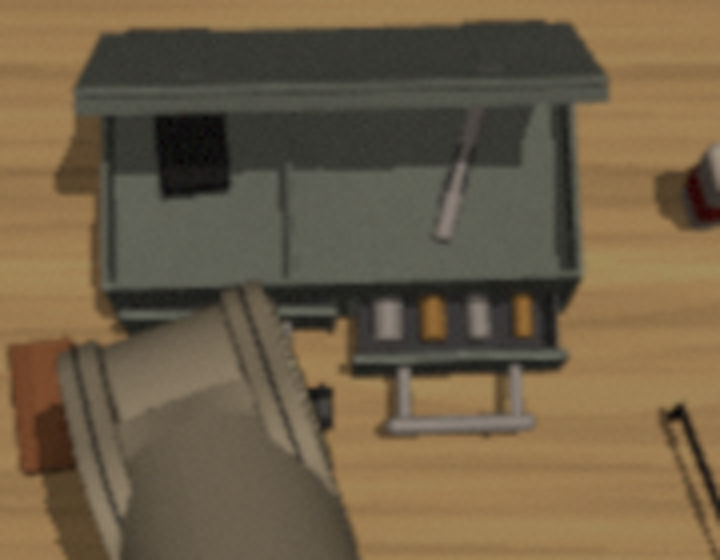

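The left drawer has gone most of the way in, with its front just short of the chest (crop rows 310–320). I'll press the rest in small steps and watch the force.

send_rows(
  steps=[
    [[-2,0,0.3,0,0,0],[-4,0,0.7,0,0,0],[-6,0,1,0,0,0],[-6,0,1,0,0,0]],
  ],
)

```text
time_s: 4.58
position: [0.5395, 0.1022, 0.0306]
orientation: [-0.04, 2.962, 0.003]
force: [-1.2, -0.6, -0.8]
gripper_width: 0.0001
grasp_force: 0.3
```

send_rows(
  steps=[
    [[-1,0,0.2,0,0,0],[-2,0,0.4,0,0,0],[-2,0,0.4,0,0,0]],
  ],
)

```text
time_s: 4.95
position: [0.5414, 0.1022, 0.0305]
orientation: [-0.04, 2.963, 0.003]
force: [-1.5, -0.2, 0.2]
gripper_width: -0.0001
grasp_force: 0.6
```

send_rows(
  steps=[
    [[-1,0,0.2,0,0,0],[-2,0,0.4,0,0,0],[-2,0,0.4,0,0,0]],
  ],
)

```text
time_s: 5.32
position: [0.5434, 0.1023, 0.0305]
orientation: [-0.04, 2.963, 0.003]
force: [-2.0, -0.4, 0.3]
gripper_width: -0.0003
grasp_force: 0.6
```

send_rows(
  steps=[
    [[-1,0,0.2,0,0,0],[-2,0,0.4,0,0,0],[-2,0,0.4,0,0,0]],
  ],
)

```text
time_s: 5.7
position: [0.5438, 0.1022, 0.0297]
orientation: [-0.04, 2.966, 0.002]
force: [-9.6, -0.2, 4.5]
gripper_width: 0.0001
grasp_force: 4.0
```

send_rows(
  steps=[
    [[-1,0,0.2,0,0,0],[-1.5,0,0.3,0,0,0],[-1.5,0,0.3,0,0,0]],
  ],
)

```text
time_s: 6.08
position: [0.5439, 0.1022, 0.0292]
orientation: [-0.041, 2.969, 0.002]
force: [-14.9, 0.4, 7.8]
gripper_width: -0.0
grasp_force: 6.6
```

The force jump at x = 0.544 means the left drawer is home, as predicted. I'll back off, shift 139 mm to the right drawer and repeat.

send_rows(
  steps=[
    [[10,0,-2,0,0,0],[40,0,-7,0,0,0],[70,0,-12,0,0,0],[70,-40,-12,0,0,0],[70,-85,-12,0,0,0],[70,-125,-12,0,0,0],[70,-139,-12,0,0,0],[70,-139,-12,0,0,0]],
  ],
)

```text
time_s: 7.08
position: [0.4799, -0.0396, 0.0301]
orientation: [-0.036, 2.962, 0.003]
force: [0.1, -0.6, 0.3]
gripper_width: 0.0001
grasp_force: 0.0
```

```bash
python3 - <<'E'
from h import *
s=sense();print(s['time_s'],s['position'],s['joint_pos'].round(3),s['force'])
t=np.array([.5438+.0036,.1022-.139,.030]);d=np.array([1,.026,0])
print(delta(t-.07*d,10),delta(t-.012*d,10))
E
```

```text
7.075 [ 0.47989035 -0.03958567  0.03013462] [-0.095  0.157  0.088  2.194 -0.028  0.611  1.608] [ 0.08520025 -0.57954431  0.34996103]
[2.5, 1.0, -0.3, -0.0, 0.3, -0.1] [-54.6, 1.1, 10.1, -0.0, 0.3, -0.1]
```

send_rows(
  steps=[
    [[-8,0,1.4,0,0,0],[-16,0,2.8,0,0,0],[-24,0,4.2,0,0,0],[-32,1,5.8,0,0,0],[-40,1,7.2,0,0,0],[-47,1,8.6,0,0,0],[-54,1,10,0,0,0],[-58,1,10.7,0,0,0],[-60,1,11,0,0,0],[-60,1,11,0,0,0]],
  ],
)

```text
time_s: 8.32
position: [0.5408, -0.0359, 0.0297]
orientation: [-0.04, 2.962, 0.003]
force: [-1.0, -0.4, -0.1]
gripper_width: 0.0004
grasp_force: 0.4
```

send_rows(
  steps=[
    [[-1.5,0,0.3,0,0,0],[-3,0,0.5,0,0,0],[-3,0,0.5,0,0,0]],
  ],
)

```text
time_s: 8.7
position: [0.5437, -0.0358, 0.0297]
orientation: [-0.04, 2.963, 0.003]
force: [0.0, 0.1, -1.0]
gripper_width: 0.0001
grasp_force: 0.6
```

send_rows(
  steps=[
    [[-1.5,0,0.3,0,0,0],[-2.5,0,0.4,0,0,0],[-2.5,0,0.4,0,0,0]],
  ],
)

```text
time_s: 9.07
position: [0.5462, -0.0357, 0.0297]
orientation: [-0.04, 2.963, 0.003]
force: [-1.1, 0.6, -1.6]
gripper_width: -0.0003
grasp_force: 0.7
```

send_rows(
  steps=[
    [[-1,0,0.2,0,0,0],[-2,0,0.4,0,0,0],[-2,0,0.4,0,0,0]],
  ],
)

```text
time_s: 9.45
position: [0.5475, -0.0357, 0.0295]
orientation: [-0.04, 2.964, 0.003]
force: [-5.5, 0.6, 2.8]
gripper_width: 0.0002
grasp_force: 2.5
```

send_rows(
  steps=[
    [[-1,0,0.2,0,0,0],[-2,0,0.4,0,0,0],[-2,0,0.4,0,0,0]],
  ],
)

```text
time_s: 9.82
position: [0.5479, -0.0358, 0.0287]
orientation: [-0.04, 2.968, 0.003]
force: [-12.2, -0.3, 6.5]
gripper_width: -0.0002
grasp_force: 5.8
```

Right drawer home at 0.548, again as predicted. I'll back off, rise and check with a picture.

send_rows(
  steps=[
    [[20,0,-4,0,0,0],[60,0,-10,0,0,0],[51,0,-60,0,0,0],[42,0,-110,0,0,0],[33,0,-160,0,0,0],[24,0,-210,0,0,0],[15,0,-260,0,0,0],[8,0,-305,0,0,0],[8,0,-305,0,0,0]],
  ],
)

```text
time_s: 10.95
position: [0.49, -0.0373, 0.3327]
orientation: [-0.04, 2.955, 0.004]
force: [-0.4, 0.3, -0.5]
gripper_width: 0.0
grasp_force: 0.0
```

```bash
python3 - <<'E'
from h import *
s=sense();print(s['time_s'],s['position'],s['joint_pos'].round(3))
snap('scene','sc4.png');snap('top','top4.png')
a=cv2.resize(cv2.convertScaleAbs(cv2.imread('pics/sc4.png')[165:305,205:365],alpha=1.5),(480,420),interpolation=cv2.INTER_CUBIC)
b=cv2.resize(cv2.imread('pics/top4.png')[112:252,190:290+50],(320,300),interpolation=cv2.INTER_CUBIC)
b=cv2.copyMakeBorder(b,0,120,0,0,0)
cv2.imwrite('pics/c4.png',np.hstack([a,b]))
q=np.load('q.npy')
print(delta([.75,.037,.335],0))
E
```

```text
10.95 [ 0.48999483 -0.03725603  0.33273429] [-0.115 -0.141  0.089  1.799  0.013  1.297  1.569]
[-260.3, 67.2, 40.7, -0.0, 10.3, 0.1]
```

View pics/c4.png

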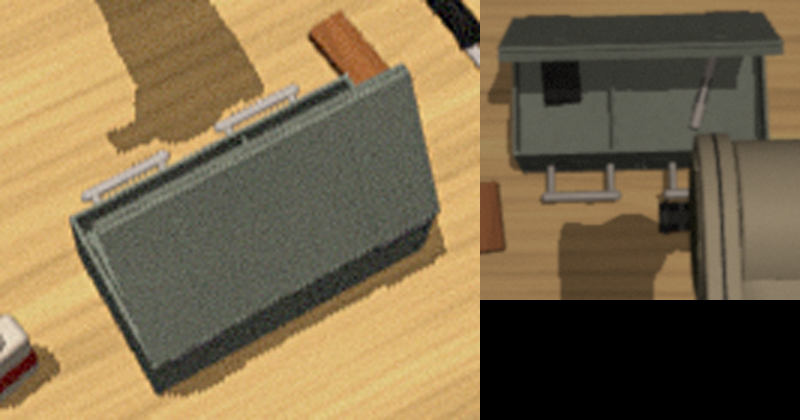

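Both drawers are flush in both views, the lid is still up at about 1.03 rad and nothing else has moved. Next, over the lid to behind its outer face with the tool upright.

send_rows(
  steps=[
    [[-50,13,8,0,3,0],[-100,26,16,0,6,0],[-150,39,24,0,10,0],[-200,52,32,0,10.3,0],[-250,67,40,0,10.3,0],[-260,67,41,0,10.3,0],[-260,67,41,0,10.3,0],[-260,67,41,0,10.3,0]],
  ],
)

```text
time_s: 12.05
position: [0.749, 0.0364, 0.3339]
orientation: [0.041, -3.14, 0.001]
force: [-0.1, -0.0, -0.2]
gripper_width: -0.0005
grasp_force: 0.0
```

```bash
python3 - <<'E'
from h import *
s=sense();print(s['time_s'],s['position'],s['joint_pos'].round(3),s['force'])
P=lambda a:np.array([.7435-.13*np.cos(a)+.006*np.sin(a)+.011,.037,.111+.13*np.sin(a)+.006*np.cos(a)])
p=P(1.026)+.03*np.array([.855,0,.518]);print(p,delta(p,0))
for a in np.r_[1.1:-.01:-.1]:print(round(a,2),delta(P(a),0,p,rot(0)))
E
```

```text
12.05 [0.74895436 0.03642528 0.33391655] [-0.161  0.621  0.103  0.867 -0.06   1.657  1.515] [-0.07384497 -0.01638119 -0.19337521]
[0.71790969 0.037      0.24082974] [30.9, 1.4, 93.1, -0.0, -0.1, 0.0]
1.1 [17.0, 0.4, 11.3, 0.0, 0.0, 0.0]
1.0 [28.6, 0.7, 17.2, 0.0, 0.0, 0.0]
0.9 [39.5, 1.0, 24.3, 0.0, 0.0, 0.0]
0.8 [49.7, 1.3, 32.4, 0.0, 0.0, 0.0]
0.7 [59.0, 1.5, 41.5, 0.0, 0.0, 0.0]
0.6 [67.3, 1.8, 51.5, 0.0, 0.0, 0.0]
0.5 [74.6, 1.9, 62.2, 0.0, 0.0, 0.0]
0.4 [80.8, 2.1, 73.7, 0.0, 0.0, 0.0]
0.3 [85.8, 2.2, 85.7, 0.0, 0.0, 0.0]
0.2 [89.6, 2.3, 98.1, 0.0, 0.0, 0.0]
0.1 [92.1, 2.4, 110.9, 0.0, 0.0, 0.0]
-0.0 [93.4, 2.4, 123.8, 0.0, 0.0, 0.0]
```

send_rows(
  steps=[
    [[0,1,35,0,0,0],[5,1,65,0,0,0],[20,1,85,0,0,0],[31,1,93,0,0,0],[31,1,93,0,0,0],[31,1,93,0,0,0]],
  ],
)

```text
time_s: 12.8
position: [0.7186, 0.0369, 0.2425]
orientation: [-0.042, 3.141, -0.0]
force: [-0.0, 0.1, 0.4]
gripper_width: 0.0
grasp_force: 0.0
```

send_rows(
  steps=[
    [[8,0,5,0,0,0],[17,0,11,0,0,0],[23,0,14,0,0,0],[28.6,0,17,0,0,0],[34,0,21,0,0,0],[39.5,0,24,0,0,0],[45,0,28,0,0,0],[50,0,32,0,0,0],[50,0,32,0,0,0]],
  ],
)

```text
time_s: 13.92
position: [0.6675, 0.0356, 0.2088]
orientation: [0.042, -3.138, 0.0]
force: [0.3, -0.0, 0.0]
gripper_width: -0.0
grasp_force: 0.0
```

```bash
python3 - <<'E'
from h import *
snap('scene','sc5.png')
a=cv2.imread('pics/sc5.png')[135:305,185:385];cv2.imwrite('pics/c5.png',cv2.resize(cv2.convertScaleAbs(a,alpha=1.5),None,fx=3.5,fy=3.5,interpolation=cv2.INTER_CUBIC))
print(sense()['force'])
E
```

```text
[-0.28577694 -0.72317668 -0.49513867]
```

View pics/c5.png

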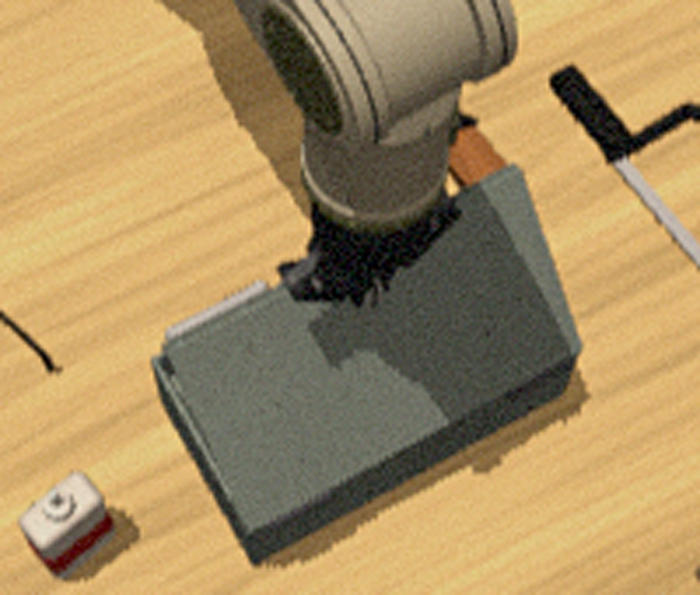

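The lid is down to about 0.8 rad with the fingers resting on its outer face near the free edge. I'll continue along the arc slowly.

send_rows(
  steps=[
    [[4.5,0,4.5,0,0,0],[9,0,9.5,0,0,0],[17.5,0,19.5,0,0,0],[25,0,30,0,0,0],[31,0,41.5,0,0,0],[36,0,53.5,0,0,0],[38,0,60,0,0,0],[39.5,0,66,0,0,0],[41,0,72,0,0,0],[41,0,72,0,0,0]],
  ],
)

```text
time_s: 15.22
position: [0.627, 0.0345, 0.1368]
orientation: [0.042, -3.139, 0.001]
force: [-0.4, -0.3, 0.6]
gripper_width: 0.0003
grasp_force: 0.0
```

send_rows(
  steps=[
    [[1,0,4,0,0,0],[1,0,8,0,0,0],[1,0,12,0,0,0],[1,0,15,0,0,0],[1,0,15,0,0,0]],
  ],
)

```text
time_s: 15.85
position: [0.6261, 0.0345, 0.122]
orientation: [0.042, -3.14, 0.0]
force: [-0.2, -0.5, 0.4]
gripper_width: 0.0001
grasp_force: 0.0
```

send_rows(
  steps=[
    [[0,0,1.5,0,0,0],[0,0,3,0,0,0],[0,0,3,0,0,0]],
  ],
)

```text
time_s: 16.23
position: [0.6262, 0.0345, 0.1193]
orientation: [0.042, -3.14, 0.0]
force: [-1.0, 0.1, 0.6]
gripper_width: 0.0003
grasp_force: 0.0
```

send_rows(
  steps=[
    [[0,0,1,0,0,0],[0,0,2,0,0,0],[0,0,2,0,0,0]],
  ],
)

```text
time_s: 16.6
position: [0.6262, 0.0345, 0.1173]
orientation: [0.042, -3.14, 0.0]
force: [0.2, -0.1, 0.3]
gripper_width: 0.0002
grasp_force: 0.0
```

send_rows(
  steps=[
    [[0,0,1,0,0,0],[0,0,2,0,0,0],[0,0,2,0,0,0]],
  ],
)

```text
time_s: 16.98
position: [0.6263, 0.0345, 0.1171]
orientation: [0.042, -3.141, -0.0]
force: [-7.6, -0.5, 14.4]
gripper_width: -0.0002
grasp_force: 7.5
```

The force rose to 14 N at the expected height (tip at 106 mm), so the lid is shut. I'll lift away and check.

send_rows(
  steps=[
    [[0,0,-5,0,0,0],[0,0,-20,0,0,0],[0,0,-60,0,0,0],[0,0,-110,0,0,0],[60,0,-150,0,0,0],[120,0,-170,0,0,0],[160,0,-180,0,0,0],[160,0,-180,0,0,0]],
  ],
)

```text
time_s: 17.98
position: [0.465, 0.0302, 0.2984]
orientation: [-0.043, 3.138, 0.001]
force: [1.4, -0.6, -0.0]
gripper_width: 0.0003
grasp_force: 0.0
```

```bash
python3 - <<'E'
from h import *
s=sense();print(s['time_s'],s['position'],s['force'])
snap('scene','sc6.png');snap('top','top6.png')
a=cv2.resize(cv2.convertScaleAbs(cv2.imread('pics/sc6.png')[145:305,125:405],alpha=1.4),(700,400),interpolation=cv2.INTER_CUBIC)
cv2.imwrite('pics/c6.png',a)
E
```

```text
17.975 [0.46496175 0.03018771 0.29835994] [ 1.41675658 -0.57720071 -0.00477715]
```

View pics/c6.png

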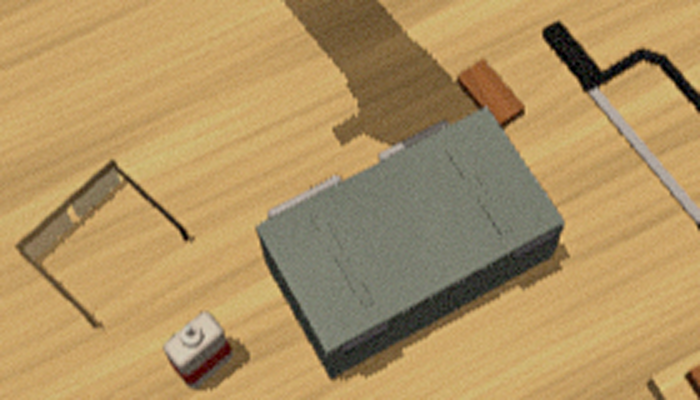

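The lid lies flat on the chest, both handles are close in against the front, the things on the bench are in place and the arm is clear.

```bash
python3 -c "
from h import *
print(close_job())"
```

```text
the job is handed in; nothing more can be done
None
```

I pushed both drawers home, then lowered the lid slowly until it was shut, with nothing else visibly disturbed, and handed the job in at about 18 s; no verdict came back.

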